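# Close, latch and switch on the test kiln

### The job

The little test kiln is loaded and ready to fire. Without gripping anything, use the fingertips to tip its open lid over from behind and push it gently down until it is fully shut, then flip the steel hasp over the edge of the lid and push it flat against the kiln over its staple, and last push the toggle switch on its control box fully over to the other side, which is on. Leave the tiles inside and all the pots, jars and other things round the kiln alone.

Things in the scene. Friction and masses are not known exactly. Their poses are not given: they have to be found in the camera images.
- kiln: The top-loading test kiln, fixed: square steel jacket 170 x 170 mm, firebrick lining, rim 135 mm above the table. Origin on the table under the jacket's middle, z up. Own -x: the side with the grey control box (74 mm deep, 130 wide, top 120 mm high), roughly towards the robot. Own +y (left): the lid's hinge. Own -y (right): the staple for the hasp.
- kiln_lid (a joint): Opening of the lid, rad: 0 fully shut, 1.57 upright, stop at 1.95; starts at 1.45 to 1.85, leaning to the left. Square lid 174 x 174 x 30 mm, steel cover outside, soft brick inside (not to be touched), 0.6 kg. Stiff hinge: it stays where it is left; about 5 N at the free edge moves it over from upright, 1 to 4 N presses it down the last part.
- lid_hinge (a point): Middle of the lid's hinge axis, which is parallel to the kiln's own x: at y = +93 mm in the kiln's frame, 135 mm above the table.
- staple (a point): Middle of the wire staple that goes through the hasp's slot: on the kiln's right side (x 0, y -106 mm in its frame), 124 mm above the table, on a steel block; it reaches 118 mm from the kiln's middle.
- lid_edge (a point): Middle of the free edge of the lid, on its outer (upper) face, 180 mm from the hinge axis along the lid and 30 mm from it across the lid's thickness.
- hasp (a joint): Angle of the hasp about its pin (parallel to the kiln's x) at the middle of the lid's free edge, rad: 0 flat against the kiln's right side with the staple in its slot (lid shut), 1.57 straight out from the lid's edge, 3.14 standing at right angles up from the lid's outer face. Starts at 2.0 to 2.9. Stiff: stays where it is left, under 1 N at its end moves it.
- hasp_pin (a point): Middle of the hasp's pin. With the lid shut it is at y = -91.5 mm in the kiln's frame, 165 mm above the table.
- hasp_end (a point): Middle of the free end of the hasp, 60 mm from the pin. The hasp is a dark steel strap 30 mm wide, 3 mm thick and 66 mm long; beyond 18 mm from the pin it is cranked 9 mm outwards (away from the kiln when down) and has a 16 mm wide slot; it ends in a small lip.
- toggle (a joint): Angle of the toggle switch's lever, rad: 0 = off (start), leaning 0.45 rad to the kiln's own -y (right); 0.90 = on, leaning as far to its +y (left). It swings about a pivot parallel to the kiln's own x, on the top of the control box 124 mm from the kiln's middle towards -x (y 0), 124 mm above the table. Under 1 N at its tip moves it; it stays where it is left.
- toggle_tip (a point): Tip of the toggle's lever (a steel bat handle 10 mm thick at the top), 32 mm from its pivot, so about 153 mm above the table when off or on.
- ware_1: Glaze test tile, 50 x 50 x 9 mm, lying inside the kiln; origin under its middle.
- ware_2: Second glaze test tile inside the kiln, the same size.
- pot_teal: Bystander: lidded paint pot, 62 mm across, 64 high; origin under its middle.
- pot_red: Bystander: lidded paint pot, 62 mm across, 68 high; origin under its middle.
- jar_amber: Bystander: small glass jar, 43 mm across, 39 high; origin under its middle.
- jar_blue: Bystander: small glaze jar with a blue lid, 43 mm across, 45 high, in front of the kiln; origin under its middle.
- jar_yellow: Bystander: small glaze jar with a white lid, 43 mm across, 49 high, behind the kiln; origin under its middle.
- eraser: Bystander: eraser in a sleeve, 22 x 52 x 12 mm; origin under its middle.

How it is judged (in metres and radians):
On the way, in this order (a step that is already met when the one before it is completed fails the run):
1. the lid is fully shut (within 0.03 rad), with the hasp not yet over the staple (value of joint kiln_lid below 0.03 rad and value of joint hasp above 0.5 rad), for 0.2 s.
2. the hasp lies against the kiln over its staple (within 0.2 rad), the lid still shut (value of joint kiln_lid below 0.03 rad and value of joint hasp below 0.2 rad), for 0.2 s.
3. the toggle switch is fully on (over 0.75 rad), lid and hasp still closed (all of step 2 and value of joint toggle above 0.75 rad), for 0.2 s.
At the end, for the whole second after the job is handed in: The lid is shut within 0.03 rad, the hasp lies over its staple within 0.2 rad of flat, the toggle is on (over 0.75 of its 0.90 rad), and lid and hasp are at rest (all of step 3 and velocity of joint kiln_lid below 0.05 rad/s and velocity of joint hasp below 0.1 rad/s); the robot touches nothing.
It fails at once if the lid is slammed (closes faster than 2.5 rad/s) (velocity of joint kiln_lid below -2.5 rad/s).
It fails at once if the lid or the hasp is gripped or forced: fingers on the lid's brick inner side, or over 40 N on the hasp (contact force between the fingers and kiln_lid_c0 above 1 N or contact force between the fingers and hasp above 40 N).
It fails at once if the switch is turned on before the hasp is over its staple (value of joint toggle above 0.75 rad and value of joint hasp above 0.5 rad).
It fails at once if a tile in the kiln is moved by more than 10 mm (distance of any of ware_1, ware_2 from where it was at the start of the episode above 0.01 m).
It fails at once if a bystander is moved by more than 20 mm, lifted or knocked over (distance of any of pot_teal, pot_red, jar_amber, jar_blue, jar_yellow, eraser from where it was at the start of the episode above 0.02 m or angle between any of pot_teal, pot_red, jar_amber, jar_blue, jar_yellow, eraser's own z axis and vertical above 0.5 rad).
It also fails if it takes over 61 s, if anything falls off the work surface, if the arm or the gripper's body presses on something with over 40 N, if the wrist force passes 120 N, or if a joint passes its speed limit or range.

### The arm

A 6-joint arm with a two-finger parallel gripper is mounted at the origin on a cart in front of the work surface, level with it; the furniture and walls round the work are solid. World frame = base frame: x ahead of the robot, y to its left, z up, the work surface at z = 0. Lengths are in mm, angles in degrees, forces in N, time in s.
With the tool pointing down it reaches from about 350 to 850 mm from the base axis. Payload 8.1 kg.
Tool frame: the origin (TCP) lies on the mounting face of the last link; the fingertips stand 173 mm ahead of it and the grasp point (between the pads) lies 155 mm ahead of it; z points along the fingers, y is the direction in which the jaws open and shut (so a half turn about z gives the same grasp; the last joint's range is limited). The gripper opens to 85 mm and grips with 20 to 120 N. Pads are 22 mm wide; open, the fingers measure 114 mm over their backs; the gripper's body (76 mm by 85 mm) begins 54 mm behind the grasp point. The pads swing forward as they close: fully open they stand 13 mm farther back than shut.
Start: joints at [-79.263, 7.471, 85.268, -0, 87.261, -4.893], TCP at [161.678, -577.812, 404.692] pointing down, gripper open.
Joint ranges: [-169.43, 169.43], [-51.17, 129.36], [1.28, 143.12], [-76.62, 256.62], [0, 156.53], [-152.29, 152.29]. Speed limits (degrees/s): [136.94, 136.94, 159.86, 180, 180, 180].

### API

Orientations are given as [roll, pitch, yaw] about the fixed x, y, z axes, in that order (R = Rz(yaw) Ry(pitch) Rx(roll)).
In Python, from bench import * gives the robot as it stands.
- The arm moves only by the shell command python3 -m jog 'ROWS' [FORCE]. ROWS is JSON, a list of rows, each an object of numbers: "tx", "ty", "tz": the shift along the tool's x, y, z as a fraction of full scale; "ax", "ay", "az": the turn, a rotation vector about the tool's x, y, z as a fraction of full scale; "hand": the opening, from 0 (shut) to 1 (fully open). A call has 1 to 5 rows; each row is the pose to reach, as a shift and turn from the pose commanded when the call began, along the tool's axes at that moment; what a row does not reach only later rows make up. Full scale, the value 1, is 150 mm for a shift and 45 degrees for a turn. A row lasts 1/12 s, in which the tool goes at most 41.7 mm and 7.16 degrees, less where a joint would pass 70% of its speed; a pose out of reach is approached as far as the arm can. A call with a number of a shift or a turn outside -1 to 1 is refused whole. A call with a gripper value outside its range is refused whole. The fingers move at their own pace and stop on an object; FORCE is the grip in N (left out, the last holds). Time passes only in rows, so rows that repeat a pose let the fingers close. It gives the time, the measured TCP pose, the force and the opening at its end, in the units of the state.
- sense(): the state, without advancing time (a new reading comes with each control period).
- snapshot(name): name is "scene" or "top"; returns a dict with "pixels" (400x640x3 uint8, red, green, blue), "z_map" (400x640 float32, mm along the optical axis (not along the pixel's ray), 0 where there is no reading), "intrinsics" (3x3 intrinsics, pixels), "R" (3x3) and "t" (3): a world point X has camera coordinates R X + t. Camera axes: x right, y down, z forward; pixel columns grow to the right and rows downward; lengths in mm; the calibration is good to about 2 mm. A picture is of the moment at which its call begins.
- hand_in(): hands the job in, once; it reports no verdict.
The state is a dict: "time": time; "joint_pos": joint angles; "qd": joint speeds; "joint_efforts": joint torques, N m; "tool_pos": TCP position; "tcp_rot": TCP orientation; "ft_force": force on the tool from outside, world axes, zero at the start; "wrist_torque": the same for the moment, N m; "finger_gap": finger opening in mm.
Only numpy, scipy, OpenCV 4.12 (cv2) and the standard library are available. Lean on these libraries where they do the work, as an engineer would, in place of code of your own. Each camera call takes 0.05 s, during which the arm holds its last target.

## Working session

There is one attempt and no reset: what is moved stays moved. The work goes in short steps, Python scripts to look and compute and a shell command to move; the robot and the scene stay as the last step left them, time stands still between calls to the robot, and variables do not carry over. Pictures are saved under pics/ and viewed, and the job is handed in when it is done.

```bash
ls -la; mkdir -p pics
cat > h.py <<'E'
from bench import *
import numpy as np, cv2
def snap(n,f):
    s=snapshot(n); cv2.imwrite(f'pics/{f}.png',s['pixels'][:,:,::-1]); np.savez(f'pics/{f}.npz',**{k:np.array(v) for k,v in s.items()}); return s
def pts(s):
    K=np.array(s['intrinsics']);R=np.array(s['R']);t=np.array(s['t']);z=np.array(s['z_map'])
    v,u=np.mgrid[0:z.shape[0],0:z.shape[1]]
    c=np.stack([(u-K[0,2])/K[0,0]*z,(v-K[1,2])/K[1,1]*z,z],-1)
    P=(c-t)@R; P[z<=0]=np.nan
    return P
E
python3 - <<'E'
from h import *
print(sense())
for n in('scene','top'):
    s=snap(n,n+'0'); print(n,s['intrinsics'],s['R'],s['t'])
E
```

```text
total 12
drwxr-xr-x  3 agent agent 4096 Dec  7 15:31 .
drwxr-xr-x 23 root  root  4096 Dec  7 15:31 ..
drwxr-xr-x  2 agent agent 4096 Dec  7 15:31 pics
{'time': 0.0, 'joint_pos': array([-7.92625464e+01,  7.51663903e+00,  8.53300143e+01, -1.62099584e-03,
        8.72609069e+01, -4.89212984e+00]), 'qd': array([-0.04860329, -0.03675572, -0.02804809,  0.10856317, -0.00407623,
        0.03718918]), 'joint_efforts': array([ 1.69325140e-03, -5.69399786e+01, -5.00549161e+01, -1.52572943e-04,
        1.49375416e-02,  3.45330454e-05]), 'tool_pos': array([ 161.63309021, -577.58111286,  403.62111798]), 'tcp_rot': array([-1.79892694e+02, -7.55963733e-03,  1.56296553e+01]), 'ft_force': array([-0.18892605, -0.2637206 , -0.58705351]), 'wrist_torque': array([-0.00541775, -0.01345434,  0.00601309]), 'finger_gap': 85.34612796172408}
scene [[490.62875838   0.         317.65808979]
 [  0.         490.62875838 208.04853608]
 [  0.           0.           1.        ]] [[ 9.82312347e-01 -1.87247610e-01 -8.86859315e-04]
 [-8.23373523e-02 -4.27683285e-01 -9.00170855e-01]
 [ 1.68175546e-01  8.84321967e-01 -4.35536043e-01]] [-511.75994524  132.54002681 1323.23059136]
top [[471.09845978   0.         324.12702015]
 [  0.         471.09845978 194.72913702]
 [  0.           0.           1.        ]] [[-5.75051419e-03 -9.99983465e-01 -2.49182903e-05]
 [-9.96748084e-01  5.73391166e-03 -8.03764842e-02]
 [ 8.03752981e-02 -4.37368855e-04 -9.96764576e-01]] [ -65.29231003  518.58528905 1144.01419879]
```

View pics/scene0.png

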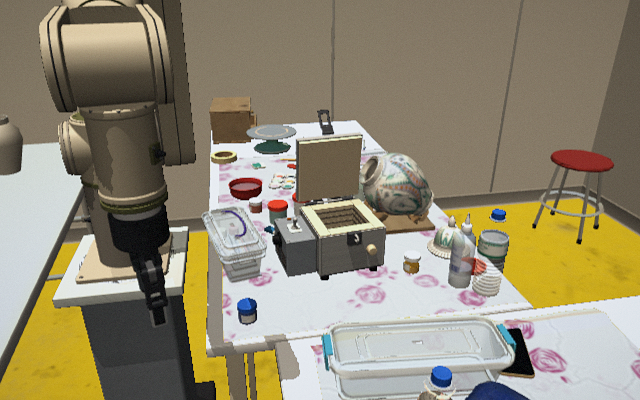

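View pics/top0.png

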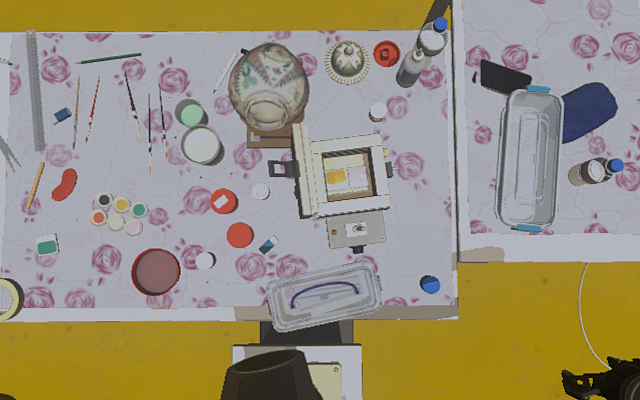

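The scene view (left-front) shows the kiln at about (340,235) with its lid upright at (330,168) and the hasp at (325,122). In the top view the kiln is at (350,170), the control box at (357,230), the lid strip at x≈302 and the hasp at (283,170).

Run:
```python
import numpy as np, cv2
t=cv2.imread('pics/top0.png'); s=cv2.imread('pics/scene0.png')
a=cv2.resize(t[110:290,190:430],None,fx=3.2,fy=3.2,interpolation=cv2.INTER_CUBIC)
b=cv2.resize(s[95:295,190:450],None,fx=3,fy=3,interpolation=cv2.INTER_CUBIC)
cv2.imwrite('pics/topz.png',a);cv2.imwrite('pics/scenez.png',b)
from h import pts
d=np.load('pics/top0.npz');P=pts(d)
z=P[...,2]
m=(np.abs(z-135)<6); m[:,:290]=0;m[:,400:]=0;m[:110]=0;m[230:]=0
print(m.sum()); 
q=P[m][:,:2].astype(np.float32); r=cv2.minAreaRect(q);print('rim',r, np.median(z[m]))
m=(np.abs(z-120)<5); m[:,310:330]|=0; mm=np.zeros_like(m); mm[205:255,315:400]=1; m&=mm
q=P[m][:,:2].astype(np.float32); print('box',cv2.minAreaRect(q),m.sum(),np.median(z[m]))
for v,u in [(170,275),(165,283),(170,298),(130,298),(205,298),(229,357),(228,350),(170,320)]: print(v,u,P[v,u].round(1))
```

```text
3122
rim ((561.364501953125, -99.6654052734375), (274.0057373046875, 225.9130096435547), 73.79635620117188) 134.49865894328957Traceback (most recent call last):
  File "<stdin>", line 12, in <module>
numpy._core._exceptions._UFuncOutputCastingError: Cannot cast ufunc 'bitwise_or' output from dtype('int64') to dtype('bool') with casting rule 'same_kind'
```

View pics/topz.png

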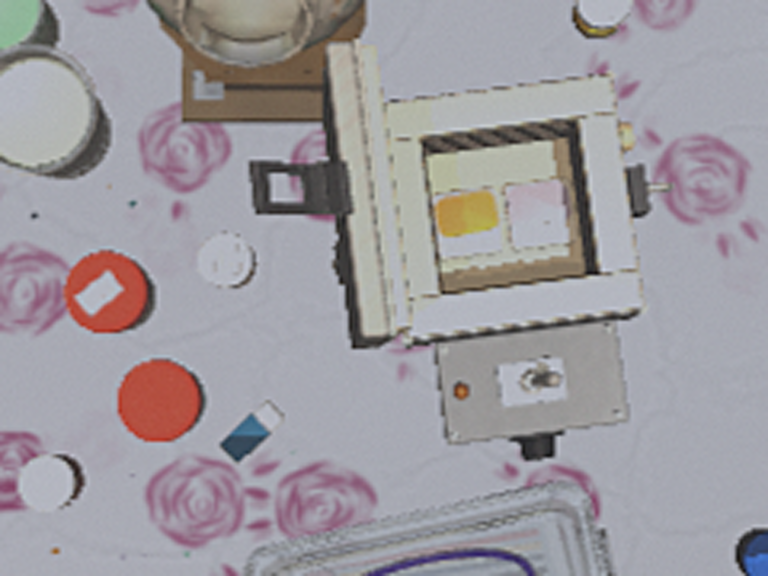

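View pics/scenez.png

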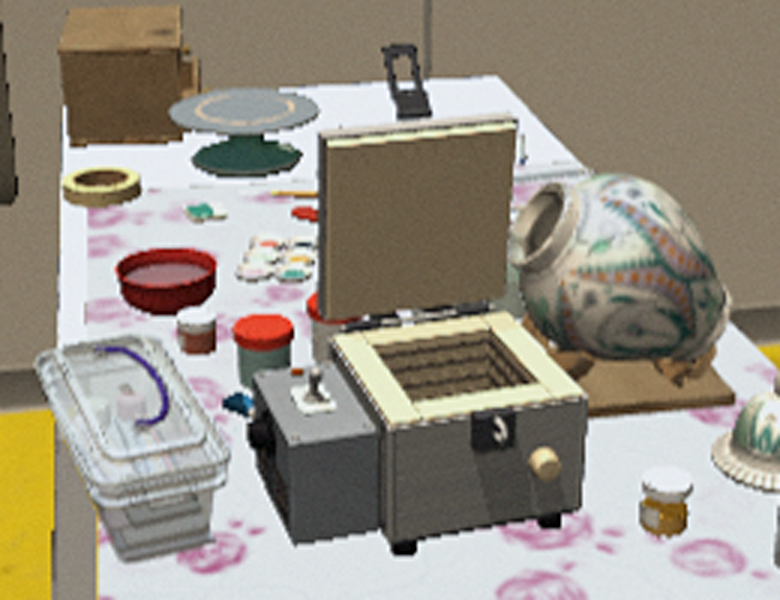

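Run:
```python
import numpy as np, cv2
from h import pts
d=np.load('pics/top0.npz');P=pts(d);z=P[...,2]
def box(lo,hi,u0,u1,v0,v1,name):
    m=(z>lo)&(z<hi);mm=np.zeros_like(m);mm[v0:v1,u0:u1]=True;m&=mm
    q=P[m]; print(name,m.sum(),q.mean(0).round(1),[x for x in cv2.minAreaRect(q[:,:2].astype(np.float32))]); return q
box(130,140,312,392,130,222,'rim'); box(114,125,315,390,205,255,'box'); box(270,400,255,310,115,225,'lid top')
box(140,160,340,375,215,240,'toggle')
box(100,128,380,405,150,185,'staple')
for v,u in [(170,275),(165,283),(170,298),(130,298),(205,298),(229,357),(228,350),(170,320)]: print(v,u,P[v,u].round(1))
d=np.load('pics/scene0.npz');P2=pts(d)
# lid inner face plane, hasp in scene
import itertools
m=np.zeros(P2.shape[:2],bool);m[140:195,300:358]=1
q=P2[m];q=q[~np.isnan(q[:,0])];q=q[q[:,2]>140];c=q.mean(0);u,s,vt=np.linalg.svd(q-c,full_matrices=False);print('lid inner',c,vt[2],np.std((q-c)@vt[2]))
m=np.zeros(P2.shape[:2],bool);m[106:135,312:340]=1
q=P2[m];q=q[~np.isnan(q[:,0])&(q[:,0]<900)&(q[:,2]>200)];print('hasp scene',len(q),q.min(0),q.max(0),q.mean(0))
m=np.zeros(P2.shape[:2],bool);m[215:238,284:305]=1
q=P2[m];q=q[(q[:,2]>128)&(q[:,0]<560)];print('toggle',len(q),q.min(0),q.max(0),q.mean(0), q[q[:,2]>q[:,2].max()-5].mean(0))
# heights on left region
for v in range(110,260,8):
  print(v,' '.join('%4.0f'%x for x in z[v,190:300:6]))
```

```text
rim 2973 [ 554.8 -131.8  134.5] [(555.9808349609375, -130.37722778320312), (171.94680786132812, 182.55435180664062), 7.1097869873046875]
box 1838 [ 433.2 -139.1  119.8] [(432.5734558105469, -138.69284057617188), (78.90533447265625, 161.24459838867188), 7.0124406814575195]
lid top 1608 [550.3 -20.  321.7] [(543.8955688476562, -5.472721099853516), (69.87704467773438, 174.48190307617188), 89.88970184326172]
toggle 27 [ 434.4 -150.   151.2] [(434.3751525878906, -150.55661010742188), (12.719429016113281, 8.73293685913086), 89.36568450927734]
staple 11 [ 560.2 -227.7  120. ] [(561.0086669921875, -226.08096313476562), (8.023140907287598, 34.615455627441406), 45.06941223144531]
170 275 [583.9  56.   -4.2]
165 283 [595.5  35.1   3.2]
170 298 [539.8 -20.4 322.3]
130 298 [615.9 -20.1 315.5]
205 298 [484.9 -11.4 160.9]
229 357 [ 432.4 -140.6  135.9]
228 350 [ 434.8 -125.8  124.2]
170 320 [564.5 -59.3 135.5]
lid inner [542.13115338 -43.42052986 235.79088524] [ 0.11891769 -0.98932914 -0.08418095] 2.471860913649949
hasp scene 222 [523.05911591 -29.69256187 317.94306497] [558.12577572  27.15752684 3
[... 1417 characters left out ...]
 4  202
206   -1    1   -1   -3   64   67   65   67    3    2   -1   -2    1   -1   -1    3   -2    2  151
214    2    0    5   -4    1    3   -2   -1   -0    4    1    1    2   -2   -2   -1   -1    1    1
222    2    2   -1   -3    1    2    5    1   64    0   -0   -0    1    2   -2    4    4    0    2
230   -2   -1    1    0   -0    3   -2   58   61   64   63    3    2   -1   -5    1   -3    0   -2
238    1    3    1   -0   -7    1    4   62   64   63   63   -2    1    4   13   -2    3   -0    2
246    1    3   -2    2    1    0   -2   -1   62   65    6    4   14   12    3    1    4    2    2
254    0   -2   42   40    7    1    3   -3   -1    1    2    0   -1    2    1   -3    2   -1    3
```

```bash
cat >> h.py <<'E'
def ray(d,u,v,zz):
    K=d['intrinsics'];R=d['R'];t=d['t']
    r=R.T@np.linalg.solve(K,[u,v,1.]);o=-R.T@t
    return o+r*(zz-o[2])/r[2]
E
python3 - <<'E'
import numpy as np
from h import ray
d=np.load('pics/top0.npz')
for n,p,z in [('rimTR',(612,77),135),('rimBR',(643,311),135),('rimBL',(412,340),135),('rimTL',(387,103),135),('boxBR',(628,420),120),('boxBL',(447,442),120),('boxTR',(618,324),120),('boxTL',(436,348),120),('tip',(553,376),153),('base',(535,382),124),('holeTR',(583,122),135),('holeBR',(598,275),135),('holeBL',(440,295),135),('holeTL',(424,140),135),('staple',(660,187),124),('block',(640,190),124),
 ('lidTL',(330,45),317),('lidBL',(355,345),317),('haspend',(255,188),368)]:
    print(n,ray(d,190+(p[0]-1.1)/3.2,110+(p[1]-1.1)/3.2,z).round(1))
s=np.load('pics/scene0.npz')
for n,p,z in [('rimL',(330,340),135),('rimF',(388,432),135),('rimR',(588,400),135),('rimB',(490,312),135),('tip',(315,372),153),('staple',(500,432),120)]:
    print('s',n,ray(s,190+(p[0]-1)/3,95+(p[1]-1)/3,z).round(1))
E
```

```text
rimTR [ 646.2 -196.9  135. ]
rimBR [ 481.1 -216.   135. ]
rimBL [461.9 -55.2 135. ]
rimTL [628.6 -38.5 135. ]
boxBR [ 405.5 -206.3  120. ]
boxBL [390.9 -79.2 120. ]
boxTR [ 472.8 -200.3  120. ]
boxTL [456.7 -71.9 120. ]
tip [ 436.2 -151.4  153. ]
base [ 432.4 -141.1  124. ]
holeTR [ 614.2 -176.1  135. ]
holeBR [ 506.4 -185.   135. ]
holeBL [493.1 -74.9 135. ]
holeTL [602.1 -64.3 135. ]
staple [ 569.4 -231.   124. ]
block [ 567.4 -216.9  124. ]
lidTL [627.5 -10.5 317. ]
lidBL [452.7 -24.7 317. ]
haspend [536.7  27.  368. ]
s rimL [461.1 -62.7 135. ]
s rimF [ 479.9 -232.9  135. ]
s rimR [ 648.1 -211.8  135. ]
s rimB [613.1 -32.4 135. ]
s tip [ 434.5 -156.1  153. ]
s staple [ 572.3 -223.5  120. ]
```

```bash
cat >> h.py <<'E'
from scipy.spatial.transform import Rotation as Ro
C=np.array([555,-125.5,0.]);PSI=6.9
KR=Ro.from_euler('z',PSI,degrees=True).as_matrix()
def w2k(p): return KR.T@(np.asarray(p)-C)
def k2w(p): return KR@np.asarray(p,float)+C
TIP=173
def plan(kl, rpy=None):
    "kl: desired tip in kiln frame; prints row values from the current measured pose"
    s=sense(); R=Ro.from_euler('xyz',s['tcp_rot'],degrees=True).as_matrix()
    R2=R if rpy is None else Ro.from_euler('xyz',rpy,degrees=True).as_matrix()
    tgt=k2w(kl)-R2[:,2]*TIP
    d=R.T@(tgt-s['tool_pos'])/150
    a=Ro.from_matrix(R.T@R2).as_rotvec(degrees=True)/45
    print('t',d.round(3),'a',a.round(3)); st(s)
def st(s=None):
    s=s or sense(); R=Ro.from_euler('xyz',s['tcp_rot'],degrees=True).as_matrix()
    print('time %.2f'%s['time'],'tcp',s['tool_pos'].round(1),s['tcp_rot'].round(1),'tipK',w2k(s['tool_pos']+R[:,2]*TIP).round(1),'F',s['ft_force'].round(1),'gap %.1f'%s['finger_gap'],'j',s['joint_pos'].round(0))
E
python3 - <<'E'
from h import *
d=np.load('pics/top0.npz');P=pts(d);z=P[...,2]
print('vase max',np.nanmax(z[40:130,228:310]),P[40:130,228:312][z[40:130,228:312]>100].min(0))
plan(w2k([450,60,390]),[180,0,6.9])
E
```

```text
vase max 319.47987493423324 [617.21510164 -36.83798092 100.11760984]
t [ 2.997 -3.577 -1.055] a [-0.002 -0.     0.194]
time 0.10 tcp [ 161.6 -577.6  403.8] [-179.9   -0.    15.6] tipK [-444.8 -401.3  230.8] F [ 0.1 -0.1  1.1] gap 85.5 j [-79.   8.  85.   0.  87.  -5.]
```

```bash
python3 -m jog '[{"tx":0.5,"ty":-0.5,"tz":-1,"az":0.19,"hand":0},{"tx":0.5,"ty":-0.5,"tz":-1,"az":0.19,"hand":0},{"tx":0.5,"ty":-0.5,"tz":-1,"az":0.19,"hand":0},{"tx":0.5,"ty":-0.5,"tz":-1,"az":0.19,"hand":0},{"tx":0.5,"ty":-0.5,"tz":-1,"az":0.19,"hand":0}]' && python3 -c "
from h import *
plan(w2k([450,60,390]),[180,0,6.9])"
```

```text
invalid input at $[0]: expected keys tx, ty, tz, ax, ay, az, hand
```

```bash
python3 -m jog '[{"tx":0.5,"ty":-0.5,"tz":-1,"ax":0,"ay":0,"az":0.19,"hand":0},{"tx":0.5,"ty":-0.5,"tz":-1,"ax":0,"ay":0,"az":0.19,"hand":0},{"tx":0.5,"ty":-0.5,"tz":-1,"ax":0,"ay":0,"az":0.19,"hand":0},{"tx":0.5,"ty":-0.5,"tz":-1,"ax":0,"ay":0,"az":0.19,"hand":0},{"tx":0.5,"ty":-0.5,"tz":-1,"ax":0,"ay":0,"az":0.19,"hand":0}]' && python3 -c "
from h import *
plan(w2k([450,60,390]),[180,0,6.9])"
```

```text
time: 0.52
tool_pos: [214.8, -483.2, 560.4]
tcp_rot: [179.7, -0.1, 7.2]
ft_force: [-0.2, 0.2, 1.1]
finger_gap: 25.6
t [ 2.007 -3.398 -0.033] a [ 0.008 -0.003  0.006]
time 0.52 tcp [ 214.8 -483.2  560.4] [ 1.797e+02 -1.000e-01  7.200e+00] tipK [-380.4 -315.3  387.4] F [-0.2  0.2  1.1] gap 25.6 j [-72.  -4.  81.   0. 103.  11.]
```

```bash
python3 -m jog '[{"tx":0.6,"ty":-1,"tz":-0.05,"ax":0,"ay":0,"az":0,"hand":0},{"tx":0.6,"ty":-1,"tz":-0.05,"ax":0,"ay":0,"az":0,"hand":0},{"tx":0.6,"ty":-1,"tz":-0.05,"ax":0,"ay":0,"az":0,"hand":0},{"tx":0.6,"ty":-1,"tz":-0.05,"ax":0,"ay":0,"az":0,"hand":0},{"tx":0.6,"ty":-1,"tz":-0.05,"ax":0,"ay":0,"az":0,"hand":0}]' && python3 -m jog '[{"tx":0.6,"ty":-1,"tz":0,"ax":0,"ay":0,"az":0,"hand":0},{"tx":0.6,"ty":-1,"tz":0,"ax":0,"ay":0,"az":0,"hand":0},{"tx":0.6,"ty":-1,"tz":0,"ax":0,"ay":0,"az":0,"hand":0},{"tx":0.6,"ty":-1,"tz":0,"ax":0,"ay":0,"az":0,"hand":0},{"tx":0.6,"ty":-1,"tz":0,"ax":0,"ay":0,"az":0,"hand":0}]' && python3 -m jog '[{"tx":0.5,"ty":-1,"tz":0,"ax":0,"ay":0,"az":0,"hand":0},{"tx":0.5,"ty":-1,"tz":0,"ax":0,"ay":0,"az":0,"hand":0},{"tx":0.5,"ty":-1,"tz":0,"ax":0,"ay":0,"az":0,"hand":0},{"tx":0.5,"ty":-1,"tz":0,"ax":0,"ay":0,"az":0,"hand":0},{"tx":0.5,"ty":-1,"tz":0,"ax":0,"ay":0,"az":0,"hand":0}]'&& python3 -c "
from h import *
plan(w2k([450,60,390]),[180,0,6.9]);plan([-72,155,287],[180,0,6.9])"
```

```text
time: 0.93
tool_pos: [286.0, -321.3, 563.1]
tcp_rot: [-180.0, -0.1, 7.3]
ft_force: [-1.4, 0.5, -0.0]
finger_gap: -0.1
time: 1.35
tool_pos: [356.6, -161.1, 562.3]
tcp_rot: [-179.9, -0.1, 7.4]
ft_force: [0.2, -0.1, 0.8]
finger_gap: 0.3
time: 1.77
tool_pos: [412.4, -1.7, 561.6]
tcp_rot: [-179.8, -0.0, 7.5]
ft_force: [0.7, -0.8, -0.1]
finger_gap: 0.2
t [ 0.303 -0.375 -0.008] a [-0.003 -0.     0.014]
time 1.77 tcp [412.4  -1.7 561.6] [-179.8   -0.     7.5] tipK [-126.7  140.5  388.6] F [ 0.7 -0.8 -0.1] gap 0.2 j [ -7. -22.  96.   0. 106.  75.]
t [ 0.366 -0.094  0.677] a [-0.003 -0.     0.014]
time 1.77 tcp [412.4  -1.7 561.6] [-179.8   -0.     7.5] tipK [-126.7  140.5  388.6] F [ 0.7 -0.8 -0.1] gap 0.2 j [ -7. -22.  96.   0. 106.  75.]
```

```bash
python3 -m jog '[{"tx":0,"ty":-0.2,"tz":0,"ax":0,"ay":0,"az":0.01,"hand":0},{"tx":0.36,"ty":-0.2,"tz":0.1,"ax":0,"ay":0,"az":0.01,"hand":0},{"tx":0.36,"ty":-0.2,"tz":0.4,"ax":0,"ay":0,"az":0.01,"hand":0},{"tx":0.36,"ty":-0.2,"tz":0.67,"ax":0,"ay":0,"az":0.01,"hand":0},{"tx":0.36,"ty":-0.2,"tz":0.67,"ax":0,"ay":0,"az":0.01,"hand":0}]'
python3 - <<'E'
from h import *
s=snap('scene','s1'); t=snap('top','t1')
a=cv2.resize(s['pixels'][60:300,190:450,::-1],None,fx=1.5,fy=1.5);b=cv2.resize(t['pixels'][100:260,190:430,::-1],None,fx=1.65,fy=1.65)
h=max(a.shape[0],b.shape[0]);o=np.zeros((h,a.shape[1]+b.shape[1],3),np.uint8);o[:a.shape[0],:a.shape[1]]=a;o[:b.shape[0],a.shape[1]:]=b
cv2.imwrite('pics/c1.png',o); plan([-72,155,287],[180,0,6.9])
E
```

```text
time: 2.18
tool_pos: [460.3, 29.1, 452.9]
tcp_rot: [-179.9, 0.7, 6.7]
ft_force: [-1.9, -1.1, -0.9]
finger_gap: 0.1
t [ 0.022  0.063 -0.006] a [-0.001  0.008 -0.006]
time 2.28 tcp [460.5  28.8 459.1] [-179.9    0.4    6.6] tipK [-76.4 164.7 286.1] F [ 0.3 -0.1  0.8] gap 0.1 j [ -3. -15. 101.  -0.  94.  81.]
```

View pics/c1.png

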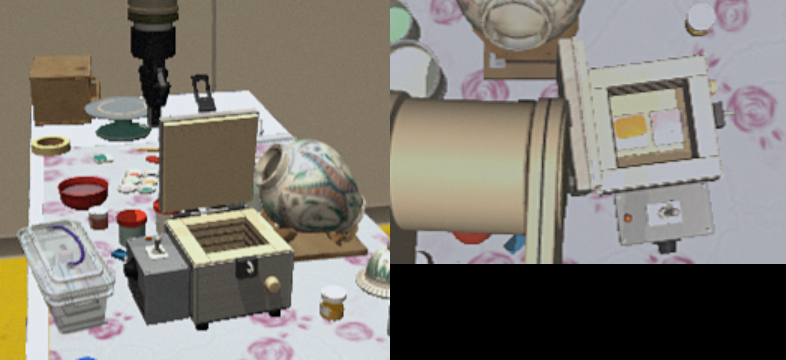

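Run:
```python
from h import *
r=150
for th in range(85,-4,-5):
    t=np.radians(th); y=93-r*np.cos(t)+30*np.sin(t)+14.5; z=135+r*np.sin(t)+30*np.cos(t)
    print(th,'abs y %.1f z %.1f'%(y,z),'from now ty %.3f tz %.3f'%((164.7-y)/150,(286.1-z)/150))
```

```text
85 abs y 124.3 z 287.0 from now ty 0.269 tz -0.006
80 abs y 111.0 z 287.9 from now ty 0.358 tz -0.012
75 abs y 97.7 z 287.7 from now ty 0.447 tz -0.010
70 abs y 84.4 z 286.2 from now ty 0.535 tz -0.001
65 abs y 71.3 z 283.6 from now ty 0.623 tz 0.017
60 abs y 58.5 z 279.9 from now ty 0.708 tz 0.041
55 abs y 46.0 z 275.1 from now ty 0.791 tz 0.073
50 abs y 34.1 z 269.2 from now ty 0.871 tz 0.113
45 abs y 22.6 z 262.3 from now ty 0.947 tz 0.159
40 abs y 11.9 z 254.4 from now ty 1.019 tz 0.211
35 abs y 1.8 z 245.6 from now ty 1.086 tz 0.270
30 abs y -7.4 z 236.0 from now ty 1.147 tz 0.334
25 abs y -15.8 z 225.6 from now ty 1.203 tz 0.403
20 abs y -23.2 z 214.5 from now ty 1.253 tz 0.477
15 abs y -29.6 z 202.8 from now ty 1.295 tz 0.555
10 abs y -35.0 z 190.6 from now ty 1.331 tz 0.637
5 abs y -39.3 z 178.0 from now ty 1.360 tz 0.721
0 abs y -42.5 z 165.0 from now ty 1.381 tz 0.807
```

```bash
python3 -m jog '[{"tx":0.02,"ty":0.09,"tz":0,"ax":0,"ay":0,"az":0,"hand":0},{"tx":0.02,"ty":0.18,"tz":0,"ax":0,"ay":0,"az":0,"hand":0},{"tx":0.02,"ty":0.24,"tz":0,"ax":0,"ay":0,"az":0,"hand":0},{"tx":0.02,"ty":0.30,"tz":0,"ax":0,"ay":0,"az":0,"hand":0},{"tx":0.02,"ty":0.36,"tz":-0.01,"ax":0,"ay":0,"az":0,"hand":0}]' && python3 -c "
from h import *
st()"
```

```text
time: 2.7
tool_pos: [470.6, -24.6, 465.6]
tcp_rot: [-179.9, -0.2, 6.6]
ft_force: [2.1, 5.4, -2.0]
finger_gap: -0.2
time 2.70 tcp [470.6 -24.6 465.6] [-179.9   -0.2    6.6] tipK [-71.  110.5 292.6] F [ 2.1  5.4 -2. ] gap -0.2 j [ -9. -14. 100.   0.  94.  74.]
```

```bash
python3 -m jog '[{"tx":0,"ty":0.085,"tz":0,"ax":0,"ay":0,"az":0,"hand":0},{"tx":0,"ty":0.17,"tz":0.01,"ax":0,"ay":0,"az":0,"hand":0},{"tx":0,"ty":0.26,"tz":0.03,"ax":0,"ay":0,"az":0,"hand":0},{"tx":0,"ty":0.345,"tz":0.05,"ax":0,"ay":0,"az":0,"hand":0},{"tx":0,"ty":0.43,"tz":0.085,"ax":0,"ay":0,"az":0,"hand":0}]' && python3 -c "
from h import *
st()"
```

```text
time: 3.12
tool_pos: [478.3, -89.1, 453.0]
tcp_rot: [179.9, -0.2, 6.6]
ft_force: [2.7, 1.9, 6.0]
finger_gap: 0.2
time 3.12 tcp [478.3 -89.1 453. ] [179.9  -0.2   6.6] tipK [-71.1  45.2 280. ] F [2.7 1.9 6. ] gap 0.2 j [-17. -11.  99.   0.  92.  67.]
```

```bash
python3 -m jog '[{"tx":0,"ty":0.08,"tz":0.04,"ax":0,"ay":0,"az":0,"hand":0},{"tx":0,"ty":0.155,"tz":0.085,"ax":0,"ay":0,"az":0,"hand":0},{"tx":0,"ty":0.225,"tz":0.14,"ax":0,"ay":0,"az":0,"hand":0},{"tx":0,"ty":0.295,"tz":0.2,"ax":0,"ay":0,"az":0,"hand":0},{"tx":0,"ty":0.355,"tz":0.26,"ax":0,"ay":0,"az":0,"hand":0}]' && python3 -c "
from h import *
st()"
```

```text
time: 3.53
tool_pos: [484.2, -142.7, 412.4]
tcp_rot: [179.9, -0.1, 6.6]
ft_force: [0.4, 0.1, 4.1]
finger_gap: -0.1
time 3.53 tcp [ 484.2 -142.7  412.4] [ 1.799e+02 -1.000e-01  6.600e+00] tipK [-71.9  -8.8 239.4] F [0.4 0.1 4.1] gap -0.1 j [-22.  -8. 100.  -0.  88.  61.]
```

Lid is following. Continue from 30° to about 5°.

```bash
python3 -m jog '[{"tx":0,"ty":0.055,"tz":0.07,"ax":0,"ay":0,"az":0,"hand":0},{"tx":0,"ty":0.105,"tz":0.14,"ax":0,"ay":0,"az":0,"hand":0},{"tx":0,"ty":0.15,"tz":0.22,"ax":0,"ay":0,"az":0,"hand":0},{"tx":0,"ty":0.185,"tz":0.30,"ax":0,"ay":0,"az":0,"hand":0},{"tx":0,"ty":0.21,"tz":0.375,"ax":0,"ay":0,"az":0,"hand":0}]' && python3 -c "
from h import *
st()"
```

```text
time: 3.95
tool_pos: [487.4, -173.0, 353.4]
tcp_rot: [-180.0, 0.1, 6.6]
ft_force: [0.1, -0.9, 1.9]
finger_gap: -0.0
time 3.95 tcp [ 487.4 -173.   353.4] [-1.8e+02  1.0e-01  6.6e+00] tipK [-73.  -39.  180.4] F [ 0.1 -0.9  1.9] gap -0.0 j [-25.  -4. 102.  -0.  82.  58.]
```

```bash
python3 -m jog '[{"tx":0,"ty":0.01,"tz":0.03,"ax":0,"ay":0,"az":0,"hand":0},{"tx":0,"ty":0.02,"tz":0.055,"ax":0,"ay":0,"az":0,"hand":0},{"tx":0,"ty":0.02,"tz":0.075,"ax":0,"ay":0,"az":0,"hand":0},{"tx":0,"ty":0.02,"tz":0.09,"ax":0,"ay":0,"az":0,"hand":0},{"tx":0,"ty":0.02,"tz":0.1,"ax":0,"ay":0,"az":0,"hand":0}]' && python3 -c "
from h import *
st()"
```

```text
time: 4.37
tool_pos: [488.1, -175.3, 340.3]
tcp_rot: [180.0, -0.0, 6.6]
ft_force: [-0.8, -0.6, 1.1]
finger_gap: 0.0
time 4.37 tcp [ 488.1 -175.3  340.3] [180.   -0.    6.6] tipK [-72.4 -41.5 167.3] F [-0.8 -0.6  1.1] gap 0.0 j [-25.  -3. 103.  -0.  80.  58.]
```

```bash
python3 -m jog '[{"tx":0,"ty":0,"tz":0.01,"ax":0,"ay":0,"az":0,"hand":0},{"tx":0,"ty":0,"tz":0.02,"ax":0,"ay":0,"az":0,"hand":0},{"tx":0,"ty":0,"tz":0.025,"ax":0,"ay":0,"az":0,"hand":0},{"tx":0,"ty":0,"tz":0.025,"ax":0,"ay":0,"az":0,"hand":0}]' && python3 -c "
from h import *
st()"
```

```text
time: 4.7
tool_pos: [488.2, -175.4, 338.4]
tcp_rot: [180.0, -0.1, 6.6]
ft_force: [-6.6, 1.7, 12.8]
finger_gap: 0.1
time 4.70 tcp [ 488.2 -175.4  338.4] [ 1.8e+02 -1.0e-01  6.6e+00] tipK [-72.2 -41.6 165.4] F [-6.6  1.7 12.8] gap 0.1 j [-25.  -3. 103.  -0.  80.  58.]
```

```bash
python3 -m jog '[{"tx":-0.1,"ty":0,"tz":-0.2,"ax":0,"ay":0,"az":0,"hand":0},{"tx":-0.4,"ty":0,"tz":-0.4,"ax":0,"ay":0,"az":0,"hand":0},{"tx":-0.6,"ty":0,"tz":-0.6,"ax":0,"ay":0,"az":0,"hand":0},{"tx":-0.8,"ty":0,"tz":-0.6,"ax":0,"ay":0,"az":0,"hand":0},{"tx":-0.8,"ty":0,"tz":-0.6,"ax":0,"ay":0,"az":0,"hand":0}]'
python3 - <<'E'
from h import *
s=snap('scene','s2'); t=snap('top','t2')
a=cv2.resize(s['pixels'][140:300,240:420,::-1],None,fx=2.2,fy=2.2);b=cv2.resize(t['pixels'][110:260,270:430,::-1],None,fx=2.35,fy=2.35)
h=max(a.shape[0],b.shape[0]);o=np.zeros((h,a.shape[1]+b.shape[1],3),np.uint8);o[:a.shape[0],:a.shape[1]]=a;o[:b.shape[0],a.shape[1]:]=b
cv2.imwrite('pics/c2.png',o); st()
E
```

```text
time: 5.12
tool_pos: [365.4, -189.6, 430.8]
tcp_rot: [179.7, -0.2, 6.6]
ft_force: [0.1, 0.2, 0.4]
finger_gap: -0.1
time 5.22 tcp [ 368.1 -189.4  427.9] [179.9  -0.2   6.5] tipK [-192.6  -41.5  254.9] F [ 0.6  0.  -0.9] gap 0.4 j [-34. -23. 111.   0.  92.  49.]
```

View pics/c2.png

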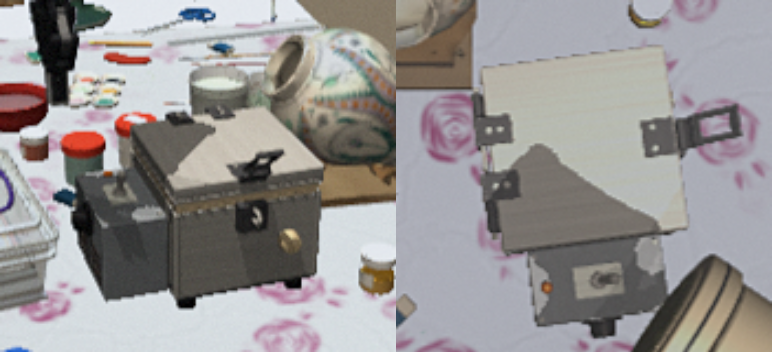

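The lid is shut. The hasp stands up and out at the right edge, at about (262,160) in the left half and (710,125) in the right half, with the staple visible below it. I'll measure the hasp next.

Run:
```python
from h import *
for f,(v0,v1,u0,u1) in {'t2':(145,185,375,425),'s2':(200,230,345,372)}.items():
    d=np.load(f'pics/{f}.npz');P=pts(d)[v0:v1,u0:u1];px=d['pixels'][v0:v1,u0:u1].astype(int)
    L=(P-C)@KR
    m=(L[...,2]>172)&(L[...,1]<-85)&(L[...,1]>-170)&(np.abs(L[...,0])<50)
    q=L[m];print(f,len(q),'x',q[:,0].min().round(1),q[:,0].max().round(1),np.median(q[:,0]).round(1))
    for a in range(-90,-165,-8):
        k=(q[:,1]<=a)&(q[:,1]>a-8)
        if k.sum(): print(a-4,k.sum(),q[k][:,2].mean().round(1),'x',q[k][:,0].min().round(1),q[k][:,0].max().round(1))
s=np.load('pics/s2.npz')
big=cv2.resize(s['pixels'][195:250,330:390,::-1],None,fx=10,fy=10,interpolation=cv2.INTER_CUBIC);cv2.imwrite('pics/c3.png',big)
L=(pts(s)-C)@KR
for v,u in [(238,354),(238,357),(235,350)]: print(v,u,L[v,u].round(1))
```

```text
t2 224 x -13.6 16.8 0.4
-94 12 176.0 x -12.6 15.9
-102 65 185.5 x -13.4 15.8
-110 31 194.3 x -13.6 16.8
-118 26 200.7 x -13.0 16.4
-126 47 207.9 x -13.3 15.7
-134 42 214.7 x -13.6 16.6
s2 136 x -14.5 16.8 0.7
-102 38 180.5 x -13.4 15.8
-110 37 181.9 x -13.5 14.9
-118 6 196.9 x -14.3 14.2
-126 9 202.5 x -14.0 16.8
-134 38 212.9 x -13.5 16.2
-142 8 213.6 x -14.5 13.8
238 354 [  0.3 -97.2 121.5]
238 357 [   0.4 -115.2  131.1]
235 350 [-10.7 -98.3 132.1]
```

View pics/c3.png

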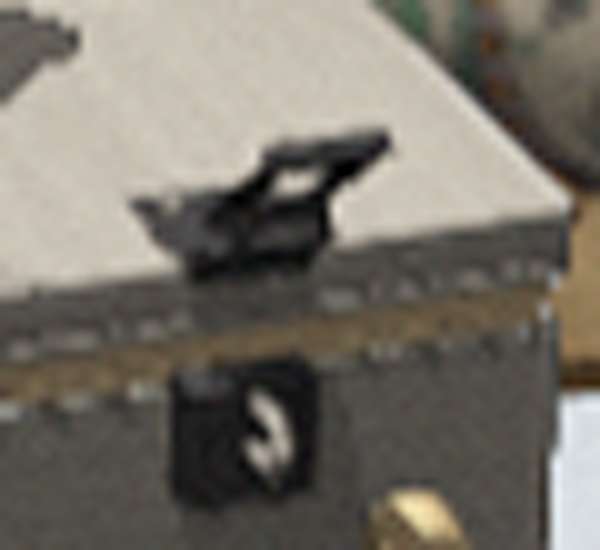

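```bash
python3 -m jog '[{"tx":0.2,"ty":0.2,"tz":0,"ax":0,"ay":0,"az":0,"hand":0},{"tx":0.45,"ty":0.4,"tz":0,"ax":0,"ay":0,"az":0,"hand":0},{"tx":0.7,"ty":0.53,"tz":0,"ax":0,"ay":0,"az":0,"hand":0},{"tx":0.95,"ty":0.53,"tz":0,"ax":0,"ay":0,"az":0,"hand":0},{"tx":1,"ty":0.53,"tz":0,"ax":0,"ay":0,"az":0,"hand":0}]' && python3 -m jog '[{"tx":0.15,"ty":0,"tz":0.02,"ax":0,"ay":0,"az":0,"hand":0},{"tx":0.17,"ty":0,"tz":0.05,"ax":0,"ay":0,"az":0,"hand":0},{"tx":0.17,"ty":0,"tz":0.05,"ax":0,"ay":0,"az":0,"hand":0}]' && python3 -c "
from h import *
plan([-16,-122,235],[180,0,6.9])"
```

```text
time: 5.63
tool_pos: [531.8, -250.9, 422.1]
tcp_rot: [-179.8, 0.1, 6.7]
ft_force: [0.1, -0.0, -1.0]
finger_gap: -0.1
time: 5.88
tool_pos: [553.7, -247.0, 415.5]
tcp_rot: [-179.8, 0.2, 6.7]
ft_force: [-0.6, -0.5, -0.3]
finger_gap: -0.1
t [-0.    0.01  0.05] a [-0.004  0.004 -0.003]
time 5.88 tcp [ 553.7 -247.   415.5] [-179.8    0.2    6.7] tipK [ -16.5 -120.   242.6] F [-0.6 -0.5 -0.3] gap -0.1 j [-29.   8.  83.   0.  89.  54.]
```

```bash
python3 -m jog '[{"tx":0,"ty":0.01,"tz":0.12,"ax":0,"ay":0,"az":0,"hand":0},{"tx":0,"ty":0.01,"tz":0.22,"ax":0,"ay":0,"az":0,"hand":0},{"tx":0,"ty":0.025,"tz":0.32,"ax":0,"ay":0,"az":0,"hand":0},{"tx":0,"ty":0.04,"tz":0.4,"ax":0,"ay":0,"az":0,"hand":0},{"tx":0,"ty":0.05,"tz":0.46,"ax":0,"ay":0,"az":0,"hand":0}]' && python3 -c "
from h import *
st()
s=snap('scene','s3')
cv2.imwrite('pics/c4.png',cv2.resize(s['pixels'][100:300,260:460,::-1],None,fx=3,fy=3,interpolation=cv2.INTER_CUBIC))"
```

```text
time: 6.3
tool_pos: [552.5, -255.5, 348.4]
tcp_rot: [-180.0, 0.1, 6.6]
ft_force: [-0.0, -1.1, 1.6]
finger_gap: -0.2
time 6.30 tcp [ 552.5 -255.5  348.4] [-1.8e+02  1.0e-01  6.6e+00] tipK [ -18.3 -128.7  175.4] F [-0.  -1.1  1.6] gap -0.2 j [-30.  11.  88.  -0.  82.  54.]
```

View pics/c4.png

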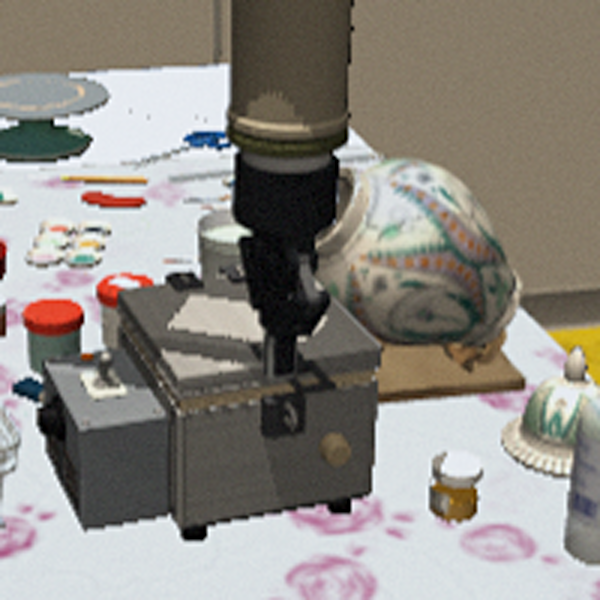

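In the picture the finger is over the lid's right edge at (280,370), and the hasp is pushed down to about level at (310,382). The finger lies on its near rail. I'll go on down and round.

```bash
python3 -m jog '[{"tx":0.01,"ty":0.01,"tz":0.1,"ax":0,"ay":0,"az":0,"hand":0},{"tx":0.015,"ty":0.01,"tz":0.2,"ax":0,"ay":0,"az":0,"hand":0},{"tx":0.015,"ty":0.01,"tz":0.29,"ax":0,"ay":0,"az":0,"hand":0},{"tx":0.015,"ty":-0.01,"tz":0.36,"ax":0,"ay":0,"az":0,"hand":0},{"tx":0.015,"ty":-0.025,"tz":0.4,"ax":0,"ay":0,"az":0,"hand":0}]' && python3 -c "
from h import *
st()
s=snap('scene','s4')
cv2.imwrite('pics/c5.png',cv2.resize(s['pixels'][200:270,310:400,::-1],None,fx=8,fy=8,interpolation=cv2.INTER_CUBIC))"
```

```text
time: 6.77
tool_pos: [555.4, -252.9, 291.5]
tcp_rot: [179.7, -0.1, 6.6]
ft_force: [-3.8, -16.0, 24.4]
finger_gap: 0.0
time 6.77 tcp [ 555.4 -252.9  291.5] [ 1.797e+02 -1.000e-01  6.600e+00] tipK [ -14.5 -127.3  118.5] F [ -3.8 -16.   24.4] gap 0.0 j [-29.  13.  91.  -0.  76.  54.]
```

View pics/c5.png

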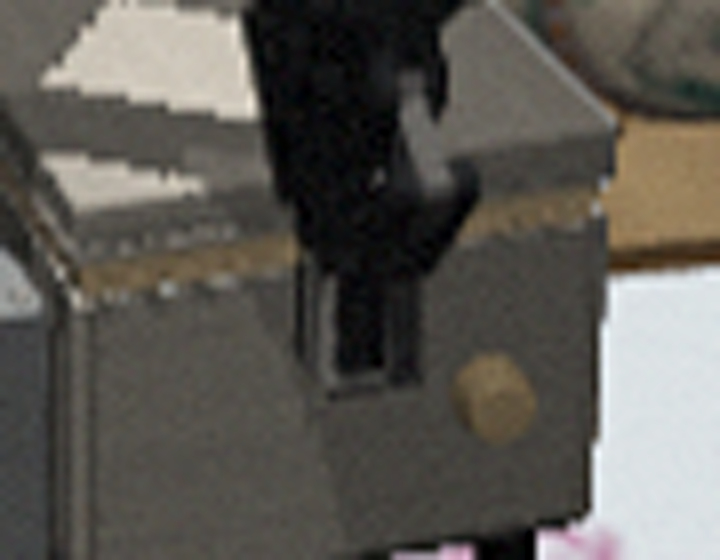

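The force is 24 N up and 16 N outwards with the tip at z≈118. The picture shows the wide finger linkages at (450,190), and they seem to bear on the lid's edge at (400,240). The hasp is almost down. I'll back off and turn the hand 90° so the linkages run along the kiln side.

```bash
python3 -m jog '[{"tx":0,"ty":0.03,"tz":-0.06,"ax":0,"ay":0,"az":0,"hand":0},{"tx":0,"ty":0.12,"tz":-0.12,"ax":0,"ay":0,"az":0,"hand":0},{"tx":0,"ty":0.25,"tz":-0.2,"ax":0,"ay":0,"az":-0.1,"hand":0},{"tx":0,"ty":0.3,"tz":-0.2,"ax":0,"ay":0,"az":-0.25,"hand":0},{"tx":0,"ty":0.3,"tz":-0.2,"ax":0,"ay":0,"az":-0.4,"hand":0}]' && python3 -m jog '[{"tx":0,"ty":0,"tz":0,"ax":0,"ay":0,"az":-0.15,"hand":0},{"tx":0,"ty":0,"tz":0,"ax":0,"ay":0,"az":-0.3,"hand":0},{"tx":0,"ty":0,"tz":0,"ax":0,"ay":0,"az":-0.45,"hand":0},{"tx":0,"ty":0,"tz":0,"ax":0,"ay":0,"az":-0.6,"hand":0},{"tx":0,"ty":0,"tz":0,"ax":0,"ay":0,"az":-0.75,"hand":0}]' && python3 -m jog '[{"tx":0,"ty":0,"tz":0,"ax":0,"ay":0,"az":-0.15,"hand":0},{"tx":0,"ty":0,"tz":0,"ax":0,"ay":0,"az":-0.3,"hand":0},{"tx":0,"ty":0,"tz":0,"ax":0,"ay":0,"az":-0.45,"hand":0},{"tx":0,"ty":0,"tz":0,"ax":0,"ay":0,"az":-0.6,"hand":0},{"tx":0,"ty":0,"tz":0,"ax":0,"ay":0,"az":-0.75,"hand":0}]'
python3 - <<'E'
from h import *
plan([-19,-150,120],[180,0,96.9])
s=snap('scene','s5')
cv2.imwrite('pics/c6.png',cv2.resize(s['pixels'][190:270,290:420,::-1],None,fx=6,fy=6,interpolation=cv2.INTER_CUBIC))
E
```

```text
time: 7.23
tool_pos: [560.4, -297.9, 321.6]
tcp_rot: [179.9, -0.1, 24.9]
ft_force: [-0.1, -1.5, -0.8]
finger_gap: 0.2
time: 7.65
tool_pos: [560.1, -296.0, 320.1]
tcp_rot: [-180.0, -0.0, 58.7]
ft_force: [0.2, 1.1, -0.8]
finger_gap: -0.1
time: 8.07
tool_pos: [560.1, -295.9, 320.1]
tcp_rot: [-180.0, -0.0, 92.5]
ft_force: [0.3, -1.1, 0.2]
finger_gap: 0.1
t [ 0.13  -0.034  0.181] a [-0.    -0.001 -0.098]
time 8.07 tcp [ 560.1 -295.9  320.1] [-180.    -0.    92.5] tipK [ -15.4 -169.7  147.1] F [ 0.3 -1.1  0.2] gap 0.1 j [-32.  16.  85.   0.  79. -35.]
```

View pics/c6.png

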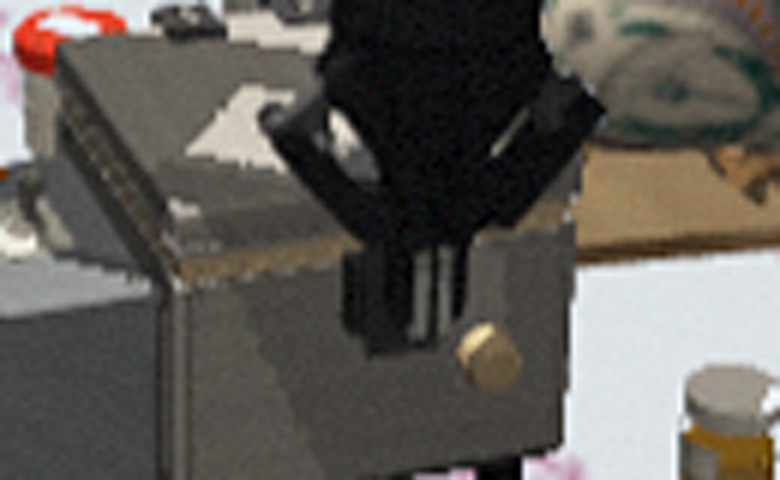

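```bash
python3 -m jog '[{"tx":0.05,"ty":-0.03,"tz":0.1,"ax":0,"ay":0,"az":-0.1,"hand":0},{"tx":0.12,"ty":-0.03,"tz":0.22,"ax":0,"ay":0,"az":-0.1,"hand":0},{"tx":0.2,"ty":-0.03,"tz":0.23,"ax":0,"ay":0,"az":-0.1,"hand":0},{"tx":0.26,"ty":-0.03,"tz":0.23,"ax":0,"ay":0,"az":-0.1,"hand":0},{"tx":0.3,"ty":-0.03,"tz":0.23,"ax":0,"ay":0,"az":-0.1,"hand":0}]' && python3 -c "
from h import *
plan([-19,-114,113],[180,0,96.9])"
```

```text
time: 8.53
tool_pos: [554.1, -250.1, 286.0]
tcp_rot: [-180.0, -0.0, 96.6]
ft_force: [0.9, 0.9, 0.8]
finger_gap: 0.1
t [ 0.064 -0.021  0.   ] a [-0.    -0.001 -0.007]
time 8.53 tcp [ 554.1 -250.1  286. ] [-180.    -0.    96.6] tipK [ -15.8 -123.5  113. ] F [0.9 0.9 0.8] gap 0.1 j [-29.  13.  91.   0.  75. -36.]
```

```bash
python3 -m jog '[{"tx":0.02,"ty":-0.02,"tz":0,"ax":0,"ay":0,"az":0,"hand":0},{"tx":0.04,"ty":-0.02,"tz":0,"ax":0,"ay":0,"az":0,"hand":0},{"tx":0.055,"ty":-0.02,"tz":0,"ax":0,"ay":0,"az":0,"hand":0},{"tx":0.06,"ty":-0.02,"tz":0,"ax":0,"ay":0,"az":0,"hand":0}]' && python3 -c "
from h import *
plan([-19,-114,113],[180,0,96.9])
s=snap('scene','s6')
cv2.imwrite('pics/c7.png',cv2.resize(s['pixels'][190:270,290:420,::-1],None,fx=6,fy=6,interpolation=cv2.INTER_CUBIC))"
```

```text
time: 8.87
tool_pos: [550.1, -242.9, 286.2]
tcp_rot: [179.9, 0.1, 96.6]
ft_force: [0.8, -0.8, 0.6]
finger_gap: 0.3
t [ 0.013 -0.     0.002] a [ 0.001  0.001 -0.006]
time 8.87 tcp [ 550.1 -242.9  286.2] [1.799e+02 1.000e-01 9.660e+01] tipK [ -18.8 -116.1  113.2] F [ 0.8 -0.8  0.6] gap 0.3 j [-29.  12.  92.  -0.  75. -35.]
```

View pics/c7.png

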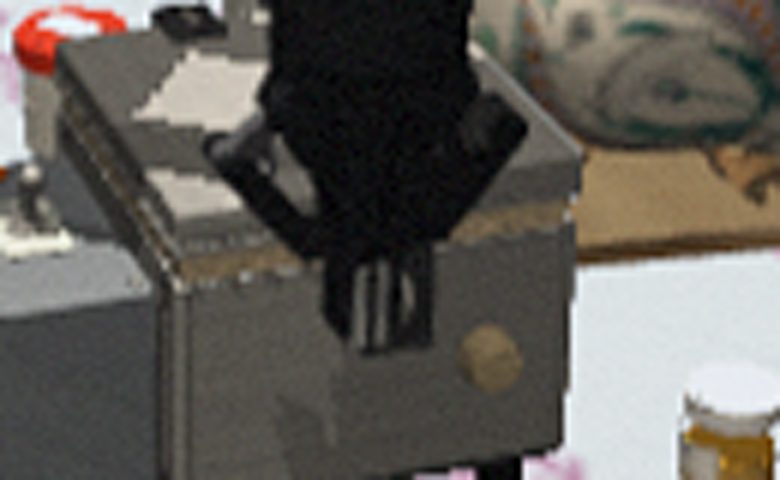

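```bash
python3 -m jog '[{"tx":0.015,"ty":0,"tz":0,"ax":0,"ay":0,"az":0,"hand":0},{"tx":0.03,"ty":0,"tz":0,"ax":0,"ay":0,"az":0,"hand":0},{"tx":0.04,"ty":0,"tz":0,"ax":0,"ay":0,"az":0,"hand":0},{"tx":0.04,"ty":0,"tz":0,"ax":0,"ay":0,"az":0,"hand":0}]' && python3 -c "
from h import *
plan([-19,-114,113],[180,0,96.9])"
```

```text
time: 9.25
tool_pos: [549.3, -238.6, 285.8]
tcp_rot: [179.9, 0.3, 96.6]
ft_force: [2.4, -11.9, -3.8]
finger_gap: -0.0
t [-0.016  0.001 -0.001] a [ 0.001  0.006 -0.007]
time 9.25 tcp [ 549.3 -238.6  285.8] [179.9   0.3  96.6] tipK [ -19.  -112.4  112.8] F [  2.4 -11.9  -3.8] gap -0.0 j [-28.  12.  93.  -0.  75. -35.]
```

```bash
python3 -m jog '[{"tx":-0.1,"ty":0,"tz":0,"ax":0,"ay":0,"az":0,"hand":0},{"tx":-0.3,"ty":0,"tz":-0.05,"ax":0,"ay":0,"az":0,"hand":0},{"tx":-0.4,"ty":-0.2,"tz":-0.2,"ax":0,"ay":0,"az":0,"hand":0},{"tx":-0.4,"ty":-0.45,"tz":-0.4,"ax":0,"ay":0,"az":0,"hand":0},{"tx":-0.4,"ty":-0.7,"tz":-0.5,"ax":0,"ay":0,"az":0,"hand":0}]'
python3 - <<'E'
from h import *
plan([-124,-45,160],[180,0,96.9])
s=snap('scene','s7');t=snap('top','t7')
a=cv2.resize(s['pixels'][180:270,300:400,::-1],None,fx=4,fy=4,interpolation=cv2.INTER_CUBIC);b=cv2.resize(t['pixels'][120:240,290:420,::-1],None,fx=3,fy=3)
o=np.zeros((360,790,3),np.uint8);o[:,:400]=a;o[:,400:]=b
cv2.imwrite('pics/c8.png',o)
for f,(v0,v1,u0,u1) in {'t7':(145,190,375,400),'s7':(210,250,345,372)}.items():
    P=pts(np.load(f'pics/{f}.npz'))[v0:v1,u0:u1];L=(P-C)@KR
    q=L[(L[...,2]>95)&(L[...,2]<172)&(L[...,1]<-93)&(np.abs(L[...,0])<25)]
    for z0 in range(98,172,8):
        k=np.abs(q[:,2]-z0)<4
        if k.sum():print(f,z0,k.sum(),'y',q[k][:,1].min().round(1),np.median(q[k][:,1]).round(1))
E
```

```text
time: 9.67
tool_pos: [455.9, -309.5, 359.6]
tcp_rot: [180.0, -0.0, 96.6]
ft_force: [-0.1, -0.7, 1.4]
finger_gap: 0.0
t [ 0.839 -0.028  0.178] a [ 0.    -0.001 -0.006]
time 9.67 tcp [ 455.9 -309.5  359.6] [180.   -0.   96.6] tipK [-120.4 -170.7  186.6] F [-0.1 -0.7  1.4] gap 0.0 j [-40.   1.  96.   0.  82. -46.]
t7 98 1 y -101.1 -101.1
t7 106 1 y -95.1 -95.1
t7 122 4 y -113.4 -110.0
t7 130 11 y -112.5 -105.6
t7 138 2 y -107.2 -101.6
t7 146 22 y -100.5 -99.0
t7 154 2 y -100.1 -98.8
t7 162 1 y -94.3 -94.3
t7 170 4 y -93.6 -93.4
s7 98 18 y -108.5 -105.0
s7 106 44 y -107.7 -102.8
s7 114 33 y -112.9 -101.0
s7 122 41 y -117.8 -102.3
s7 130 54 y -118.7 -102.3
s7 138 29 y -107.0 -103.1
s7 146 55 y -107.4 -100.6
s7 154 25 y -102.1 -94.2
s7 162 28 y -99.4 -95.1
s7 170 17 y -100.9 -96.1
```

View pics/c8.png

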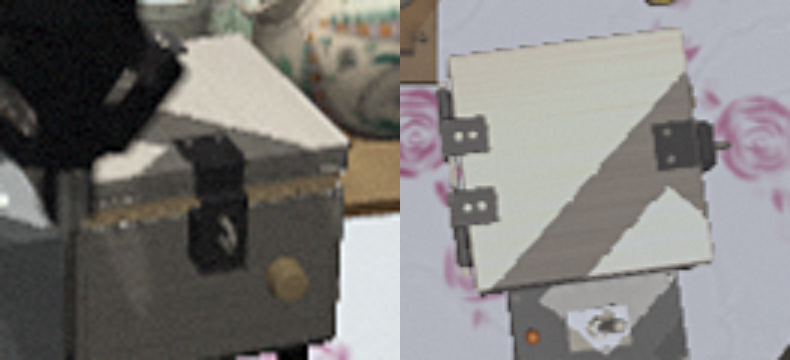

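The hasp lies flat: its outer face is at y≈-102 over its whole height, and the staple shows through the slot at (228,232). Next is the toggle, which still leans right at (605,325) in the right half.

```bash
python3 -m jog '[{"tx":0.2,"ty":-0.07,"tz":0.05,"ax":0,"ay":0,"az":0,"hand":0},{"tx":0.4,"ty":-0.07,"tz":0.15,"ax":0,"ay":0,"az":0,"hand":0},{"tx":0.6,"ty":-0.07,"tz":0.25,"ax":0,"ay":0,"az":0,"hand":0},{"tx":0.8,"ty":-0.07,"tz":0.32,"ax":0,"ay":0,"az":0,"hand":0},{"tx":0.84,"ty":-0.07,"tz":0.32,"ax":0,"ay":0,"az":0,"hand":0}]'
python3 - <<'E'
from h import *
plan([-130,5,138],[180,0,96.9])
s=snap('scene','s8')
cv2.imwrite('pics/c9.png',cv2.resize(s['pixels'][170:270,260:380,::-1],None,fx=5,fy=5,interpolation=cv2.INTER_CUBIC))
E
```

```text
time: 10.18
tool_pos: [430.0, -180.6, 307.0]
tcp_rot: [-179.8, -0.3, 96.7]
ft_force: [-0.5, 0.5, -0.0]
finger_gap: -0.4
t [ 0.298  0.004 -0.025] a [-0.006 -0.007 -0.004]
time 10.18 tcp [ 430.  -180.6  307. ] [-179.8   -0.3   96.7] tipK [-131.5  -38.7  134. ] F [-0.5  0.5 -0. ] gap -0.4 j [-29.  -9. 112.   0.  77. -36.]
```

View pics/c9.png

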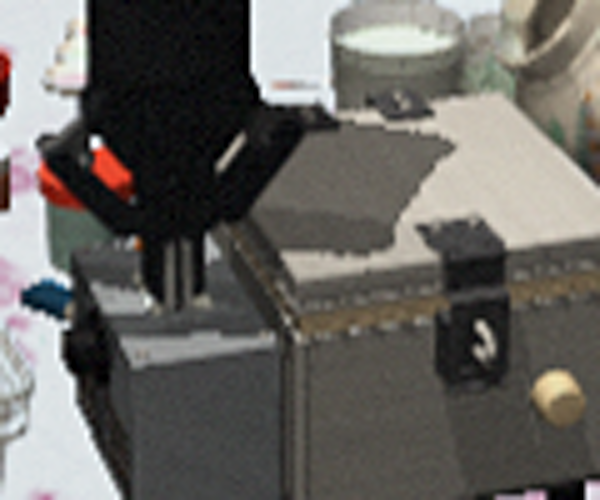

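```bash
python3 -m jog '[{"tx":0.05,"ty":0,"tz":-0.01,"ax":0,"ay":0,"az":0,"hand":0},{"tx":0.09,"ty":0,"tz":-0.01,"ax":0,"ay":0,"az":0,"hand":0},{"tx":0.13,"ty":0,"tz":-0.01,"ax":0,"ay":0,"az":0,"hand":0},{"tx":0.16,"ty":0,"tz":-0.01,"ax":0,"ay":0,"az":0,"hand":0},{"tx":0.18,"ty":0,"tz":-0.01,"ax":0,"ay":0,"az":0,"hand":0}]' && python3 -c "
from h import *
plan([-130,-6,138],[180,0,96.9])"
```

```text
time: 10.65
tool_pos: [428.4, -157.4, 312.5]
tcp_rot: [180.0, 0.0, 96.6]
ft_force: [0.3, -1.4, 0.5]
finger_gap: -0.1
t [ 0.07  -0.004  0.01 ] a [ 0.001  0.001 -0.007]
time 10.65 tcp [ 428.4 -157.4  312.5] [180.    0.   96.6] tipK [-129.3  -16.5  139.5] F [ 0.3 -1.4  0.5] gap -0.1 j [-27. -12. 114.  -0.  78. -33.]
```

```bash
python3 -m jog '[{"tx":0.02,"ty":0,"tz":0.01,"ax":0,"ay":0,"az":0,"hand":0},{"tx":0.04,"ty":0,"tz":0.01,"ax":0,"ay":0,"az":0,"hand":0},{"tx":0.055,"ty":0,"tz":0.01,"ax":0,"ay":0,"az":0,"hand":0},{"tx":0.07,"ty":0,"tz":0.01,"ax":0,"ay":0,"az":0,"hand":0},{"tx":0.07,"ty":0,"tz":0.01,"ax":0,"ay":0,"az":0,"hand":0}]' && python3 -c "
from h import *
plan([-130,-6,138],[180,0,96.9])"
```

```text
time: 11.07
tool_pos: [427.0, -147.4, 310.6]
tcp_rot: [180.0, 0.1, 96.6]
ft_force: [0.8, -6.4, -2.1]
finger_gap: -0.3
t [ 0.002 -0.002 -0.003] a [ 0.     0.003 -0.006]
time 11.07 tcp [ 427.  -147.4  310.6] [1.80e+02 1.00e-01 9.66e+01] tipK [-129.7   -6.8  137.6] F [ 0.8 -6.4 -2.1] gap -0.3 j [-26. -12. 115.  -0.  78. -32.]
```

```bash
python3 -m jog '[{"tx":0.015,"ty":0,"tz":0,"ax":0,"ay":0,"az":0,"hand":0},{"tx":0.015,"ty":0,"tz":0,"ax":0,"ay":0,"az":0,"hand":0},{"tx":0.015,"ty":0,"tz":0,"ax":0,"ay":0,"az":0,"hand":0}]' && python3 -m jog '[{"tx":-0.1,"ty":0,"tz":-0.05,"ax":0,"ay":0,"az":0,"hand":0},{"tx":-0.3,"ty":0,"tz":-0.25,"ax":0,"ay":0,"az":0,"hand":0},{"tx":-0.55,"ty":-0.2,"tz":-0.5,"ax":0,"ay":0,"az":0,"hand":0},{"tx":-0.8,"ty":-0.3,"tz":-0.7,"ax":0,"ay":0,"az":0,"hand":0},{"tx":-1,"ty":-0.4,"tz":-0.8,"ax":0,"ay":0,"az":0,"hand":0}]' &&  python3 -m jog '[{"tx":-0.2,"ty":0,"tz":0,"ax":0,"ay":0,"az":0,"hand":0},{"tx":-0.4,"ty":0,"tz":0,"ax":0,"ay":0,"az":0,"hand":0},{"tx":-0.6,"ty":0,"tz":0,"ax":0,"ay":0,"az":0,"hand":0},{"tx":-0.6,"ty":0,"tz":0,"ax":0,"ay":0,"az":0,"hand":0},{"tx":-0.6,"ty":0,"tz":0,"ax":0,"ay":0,"az":0,"hand":0}]'
python3 - <<'E'
from h import *
st()
s=snap('scene','s9');t=snap('top','t9')
a=cv2.resize(s['pixels'][180:270,260:380,::-1],None,fx=3.3,fy=4,interpolation=cv2.INTER_CUBIC);b=cv2.resize(t['pixels'][130:250,290:420,::-1],None,fx=3,fy=3)
o=np.zeros((360,786,3),np.uint8);o[:,:396]=a[:360];o[:,396:]=b
cv2.imwrite('pics/c10.png',o)
for f,sl in {'t9':np.s_[210:245,330:390],'s9':np.s_[205:240,270:315]}.items():
    L=((pts(np.load(f'pics/{f}.npz'))-C)@KR)[sl]
    q=L[(L[...,2]>130)&(L[...,2]<165)&(np.abs(L[...,0]+124)<20)&(np.abs(L[...,1])<35)]
    for z0 in range(132,160,5):
        k=np.abs(q[:,2]-z0)<2.5
        if k.sum():print(f,z0,k.sum(),'y',np.median(q[k][:,1]).round(1))
for f,sl in {'t9':np.s_[120:220,300:390]}.items():
    L=((pts(np.load(f'pics/{f}.npz'))-C)@KR)[sl]
    q=L[(np.abs(L[...,0])<75)&(L[...,1]<75)&(L[...,1]>-75)&(L[...,2]>150)]
    A=np.c_[q[:,1],np.ones(len(q))];c=np.linalg.lstsq(A,q[:,2],rcond=None)[0];print('lid slope',c)
E
```

```text
time: 11.32
tool_pos: [426.8, -146.3, 310.9]
tcp_rot: [180.0, 0.3, 96.6]
ft_force: [1.4, -13.4, -3.0]
finger_gap: 0.2
time: 11.73
tool_pos: [390.7, -282.5, 421.0]
tcp_rot: [179.9, 0.0, 96.7]
ft_force: [1.7, 0.4, 0.1]
finger_gap: -0.1
time: 12.15
tool_pos: [401.3, -372.3, 418.1]
tcp_rot: [-179.9, -0.1, 96.5]
ft_force: [-0.4, -0.1, 0.4]
finger_gap: -0.3
time 12.15 tcp [ 401.3 -372.3  418.1] [-1.799e+02 -1.000e-01  9.650e+01] tipK [-182.5 -226.2  245.1] F [-0.4 -0.1  0.4] gap -0.3 j [-48.  -1.  93.   0.  88. -55.]
t9 132 4 y 1.5
t9 137 2 y 4.3
t9 142 2 y 5.5
t9 147 3 y 7.5
t9 152 11 y 12.0
t9 157 6 y 15.2
lid slope [1.11703323e-03 1.64819699e+02]
```

View pics/c10.png

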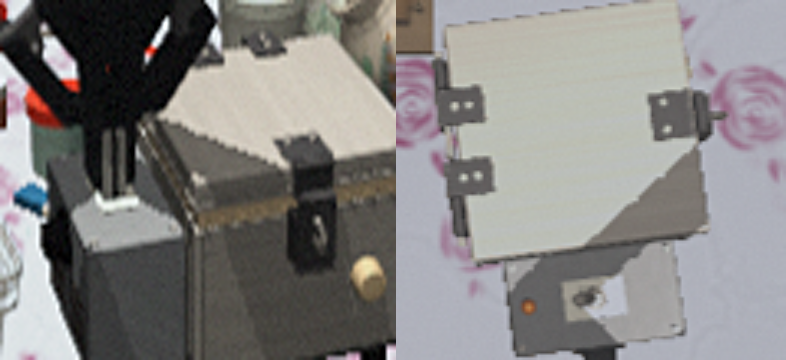

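In this view the toggle leans left at (583,297): its tip is at y≈+13 to +15 and z≈153, where fully on gives +13.9. The lid slope is 0.001 rad at z≈165, and the hasp is flat with the staple through its slot. The hand is well clear, so I'm handing in.

```bash
python3 -c "
from h import *
a=np.load('pics/top0.npz')['pixels'].astype(int);b=np.load('pics/t9.npz')['pixels'].astype(int)
d=np.abs(a-b).max(2)
for n,(v,u) in dict(red1=(200,223),red2=(235,240),white=(190,261),white2=(260,205),eraser=(243,268),amber=(112,377),blue=(284,430)).items(): print(n,np.median(d[v-12:v+12,u-12:u+12]), (d[v-12:v+12,u-12:u+12]>60).mean().round(2))
print(hand_in())"
```

```text
red1 9.0 0.0
red2 8.0 0.0
white 9.0 0.0
white2 9.0 0.01
eraser 9.0 0.05
amber 8.0 0.0
blue 11.0 0.14
the job is handed in; nothing more can be done
None
```

With the fingers shut I tipped the lid over from behind and pressed it down. I then folded the hasp over its staple, pushed the toggle on and handed the job in at about 12 s. No verdict was reported.

**Last checks, before hand-in:**
- **Lid:** shut, with its top at 165 mm and a slope of about 0.001 rad.
- **Hasp:** flat, with its outer face at about y = -102 mm over its whole height just after the push; later pictures show it unchanged, with the staple through its slot.
- **Toggle:** tip at about y = +13 to +15 mm, where fully on is +13.9 mm.
- **Hand:** about 100 mm clear of the kiln, with no force on the wrist.
- **Bystanders:** the top-view patches for the red-lidded and white-lidded pots, the eraser and the amber jar match the start. The blue-lid jar's patch showed a 14% difference. I didn't follow it up, but the hand never came near the jar.
- **Tiles:** not checked, as the shut lid hides them, but nothing went into the kiln.

**One thing went wrong:** on the first push of the hasp the force rose to about 29 N (24 up, 16 sideways). The gripper's finger linkages seemed to have met the lid's edge. I backed off, turned the hand 90° and finished with about 12 N.

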